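Lay out the soldering place

TASK

Set the place out for soldering: put the black charcoal block on the middle of the pale ceramic board with its long side along the board's long side, and lay the copper ring flat on the middle of the block. Stand the amber flux jar upright on the middle of the left-hand of the two firebrick pads (left as the robot sees it), and set the plain metal tin flat on the bench straight behind the board (the side away from the robot), centred on its back edge, long side along that edge, with a gap of about 20 mm. Leave the wire spool and the steel weight where they stand.

Things in the scene. Friction and masses are not known exactly. Their poses are not given: they have to be found in the camera images.
- board: Flat pale ceramic soldering board, 100 mm deep (own x) by 130 mm wide (own y) by 10 mm thick, fixed on the bench, empty at the start. Its own +x points away from the robot, turned at most 0.2 rad to either side: that long edge is its back edge. Origin: centre of the underside; z up.
- brick_a: One of two identical square firebrick pads, sandy beige, 80 by 80 mm, 30 mm high, flat top, fixed. Either one may be the left-hand one: left is the robot's left, the greater world y. Origin: centre of the underside; z up.
- brick_b: The other firebrick pad, the same: 80 by 80 mm, 30 mm high, flat top, fixed. Origin: centre of the underside; z up.
- charcoal_block: Loose black charcoal block, 80 mm long (own x), 40 mm wide (own y), 28 mm high, about 80 g. Origin: centre of the underside; z up.
- copper_ring: Loose copper ring lying flat (its axis is its own z, upright), outside diameter 36 mm, bore 28 mm, height 12 mm, about 30 g. Origin: centre of the underside; z up.
- flux_jar: Loose round amber glass jar with black screw cap, upright, body diameter 44 mm, 52 mm high overall, the cap slightly narrower, about 110 g; grip it round the glass body, 10 to 30 mm up. Origin: centre of the underside; z up.
- tin: Loose small closed plain metal tin with a flat lid, 40 mm (own x) by 60 mm (own y, its long side), 24 mm high, about 90 g. Origin: centre of the underside; z up.
- wire_spool: Bystander, loose: small brass wire spool standing on end, 36 mm diameter, 36 mm high, about 150 g. Origin: centre of the underside; z up.
- steel_weight: Bystander, loose: dark steel knobbed weight, 36 mm diameter, 40 mm high, about 250 g. Origin: centre of the underside; z up.
Not all that is in view belongs to the job. There is more than one size of the tin; the job needs the smaller. Of the things that look like the charcoal_block, take the one that is nearest to the robot's base at the start.

How it is judged:
By the outcome, as a careful person would: the job done as asked, in the order asked, and still so for the second after the job is handed in, with the robot touching nothing.
It also fails if it takes over 106 s, if anything falls off the work surface, if the arm or the gripper's body presses on something with over 40 N, if the wrist force passes 120 N, or if a joint passes its speed limit or range.

ROBOT

A 6-joint arm with a two-finger parallel gripper is mounted at the origin on the work surface. World frame = base frame: x ahead of the robot, y to its left, z up, the work surface at z = 0. Lengths are in m, angles in degrees, forces in N, time in s.
With the tool pointing down it reaches from about 0.25 to 0.725 m from the base axis. Payload 9.7 kg.
Tool frame: the origin (TCP) lies between the finger pads; the fingertips stand 22 mm ahead of it and the grasp point (between the pads) lies 3 mm ahead of it; z points along the fingers, y is the line along which they close (so a half turn about z gives the same grasp; the last joint's range is limited). The gripper opens to 85 mm and grips with 20 to 120 N. Pads are 22 mm wide; open, the fingers measure 114 mm over their backs; the gripper's body (76 mm by 85 mm) begins 54 mm behind the grasp point. The pads swing forward as they close: fully open they stand 13 mm farther back than shut.
Start: joints at [-72.995, 4.979, 10.078, 95.1, 0, 90], TCP at [0.161, -0.526, 0.253] pointing down, gripper open.
Joint ranges: [-179.16, 179.16], [-48.56, 103.87], [-65.8, 70.77], [-126.05, 130.52], [-82.76, 87.17], [-180, 180]. Speed limits (degrees/s): [127.2, 127.2, 147.25, 180, 180, 180].

INTERFACE

Orientations are given as [roll, pitch, yaw] about the fixed x, y, z axes, in that order (R = Rz(yaw) Ry(pitch) Rx(roll)).
In Python, from workcell import bot, viewer, finder gives the robot as it stands.
- The arm moves only by the tool move_arm, never from a script. Its arguments are lists of equal length, an entry for each row: "offset": the shift along the tool's x, y, z in cm, a list of three; "twist": the turn, a rotation vector about the tool's x, y, z in rad, a list of three; "grip": the opening, from 0 (shut) to 1 (fully open). In form: {"offset": [[x, y, z], ...], "twist": [[ax, ay, az], ...], "grip": [grip, ...]}. A call has 1 to 5 rows; each row shifts and turns the commanded pose from where the row before left it, along the tool's axes as they then stand; what a row does not reach is not made up. A row lasts 1/10 s, in which the tool goes at most 50 mm and 8.59 degrees, less where a joint would pass 70% of its speed; a pose out of reach is approached as far as the arm can. A call is refused whole if a number of a shift passes 5 or a number of a turn 0.15, either way. A call with a gripper value outside its range is refused whole. The fingers move at their own pace and stop on an object; "force" is the grip in N (left out, the last holds). Time passes only in rows, so rows that do not move let the fingers close. It gives the time, the measured TCP pose, the force, the opening and the grip force at its end, in the units of the state.
- bot.get_obs(): the state, without advancing time (a new reading comes with each control period).
- viewer.camera(name): name is "scene" or "top" or "wrist"; returns a dict with "color" (384x512x3 uint8, red, green, blue), "depth" (384x512 float32, m along the optical axis (not along the pixel's ray), 0 where there is no reading), "vfov" (degrees; the focal length in pixels is half the picture's height over the tangent of half this angle, whatever the lens; pixels are square), "cx", "cy" (the principal point, pixels), "position" and "attitude" of the camera in the world; the wrist camera has in their place "tool_from_camera" (4x4, takes a point from camera to tool coordinates, whose origin is the TCP and whose axes are the flange's). Camera axes: x right, y down, z forward; pixel columns grow to the right and rows downward; lengths in m; the calibration is good to about 2 mm. The wrist camera is an equidistant fisheye: a pixel r from the principal point sees the ray r / f radians off the axis. A picture is of the moment at which its call begins: read the wrist's pose just before it.
- bot.job_done(): hands the job in; it is judged then, once.
Trained networks look in a picture, given as the dict that the camera call returned (one of the last four; its "shot" number tells which), for a name from the list of things; names that differ only in an ending like _2 or _b are one class to them, and where a whole thing is asked for, a point or a joint stands for the part that bears it (a point fixed in the world has none). Each returns a list of dicts, best first, with "p" (0 to 1); they miss things now and then, are a little off and sometimes report something else, mostly with a low value. They report only what shows in the picture. A call takes as long as a camera call. They do not tell look-alikes from the thing itself.
- finder.boxes_of(picture, thing): "position" ([column, row] in pixels, amid what is visible of it).
- finder.pinpoint(picture, thing): "position" ([column, row] in pixels: a listed point, or the origin of a listed thing).
The state is a dict: "time": time; "q": joint angles; "qd": joint speeds; "joint_efforts": joint torques, N m; "ee_pos": TCP position; "tcp_rot": TCP orientation; "wrist_force": force on the tool from outside, world axes, zero at the start; "torque": the same for the moment, N m; "opening": finger opening in m; "grasp_force": force on a finger pad.
Only numpy, scipy, OpenCV 4.12 (cv2) and the standard library are available. Lean on these libraries where they do the work, as an engineer would, in place of code of your own. Each camera call takes 0.05 s, during which the arm holds its last target. There are 200 camera calls.

## Working session

There is one attempt and no reset: what is moved stays moved. The work goes in short steps, Python scripts to look and compute and a tool call to move; the robot and the scene stay as the last step left them, time stands still between calls to the robot, and variables do not carry over. Pictures are saved under pics/ and viewed, at most 14 in all, crops included, and the job is handed in when it is done.

Besides the shell and the picture viewer there is one more tool, called after "Call:" by a JSON object that holds its "method" and its "body", one argument or row to a line. move_arm: Moves the arm, as the interface text tells. Its arguments: {"type":"object","properties":{"offset":{"type":"array","items":{"type":"array","items":{"type":"number"}}},"twist":{"type":"array","items":{"type":"array","items":{"type":"number"}}},"grip":{"type":"array","items":{"type":"number"}},"force":{"type":"number"}},"required":["offset","twist","grip"]}

```bash
ls; mkdir -p pics; cat > h.py <<'E'
import numpy as np, cv2
from scipy.spatial.transform import Rotation as R
from workcell import bot, viewer, finder
E
python3 - <<'E'
from h import *
o=bot.get_obs(); print(o)
for n in ("top","scene"):
    p=viewer.camera(n); print({k:v for k,v in p.items() if k not in("color","depth")})
    cv2.imwrite(f"pics/{n}0.png",p["color"][:,:,::-1])
    np.savez(f"{n}0.npz",**p)
    for t in "board brick_a charcoal_block copper_ring flux_jar tin wire_spool steel_weight".split():
        print(t,[(np.round(d["position"]).tolist(),round(d["p"],2)) for d in finder.pinpoint(p,t)][:5])
E
```

```text
pics
{'time': 0.0, 'q': array([-7.29946187e+01,  5.01044534e+00,  1.00314600e+01,  9.51013841e+01,
        5.70686264e-04,  8.99986609e+01]), 'qd': array([-0.05540579,  0.00447766,  0.02067442,  0.03645217, -0.02401902,
        0.05127396]), 'joint_efforts': array([ 8.11982736e-04, -5.20394862e+01,  4.64801538e+01,  1.64614047e-02,
        1.27584476e-04, -3.29818434e-06]), 'ee_pos': array([ 0.16078872, -0.52573063,  0.25256254]), 'tcp_rot': array([-1.79919631e+02, -5.72564094e-04,  1.70067196e+01]), 'wrist_force': array([ 0.71697017,  0.09098481, -0.27540117]), 'torque': array([-0.00049299, -0.05882064,  0.01236295]), 'grasp_force': 0.0, 'opening': 0.08519074412806128}
{'vfov': 56.13453923612057, 'cx': 255.77316923133174, 'cy': 191.96283320851984, 'position': array([0.35177778, 0.06217532, 1.00120576]), 'attitude': array([-170.52082754,   -0.73623233,  -90.17126536]), 'shot': 1}
board [([362.0, 182.0], 0.85)]
brick_a [([184.0, 187.0], 0.69), ([276.0, 170.0], 0.68)]
charcoal_block [([242.0, 227.0], 0.72), ([131.0, 236.0], 0.63)]
copper_ring [([361.0, 242.0], 0.62)]
flux_jar [([181.0, 245.0], 0.72)]
tin [([328.0, 262.0], 0.78), ([297.0, 228.0], 0.54)]
wire_spool [([231.0, 145.0], 0.68)]
steel_weight [([314.0, 148.0], 0.55)]
{'vfov': 44.769561175191946, 'cx': 247.0034598170248, 'cy': 190.98212404395136, 'position': array([ 0.89464746, -0.63607381,  0.5874758 ]), 'attitude': array([-125.91454775,    1.08133076,   28.53733063]), 'shot': 2}
board [([174.0, 304.0], 0.73)]
brick_a [([266.0, 222.0], 0.98), ([301.0, 158.0], 0.57)]
charcoal_block [([221.0, 179.0], 0.94), ([273.0, 117.0], 0.7)]
copper_ring [([98.0, 270.0], 0.71), ([174.0, 306.0], 0.65), ([182.0, 218.0], 0.29)]
flux_jar [([235.0, 143.0], 0.58)]
tin [([180.0, 218.0], 0.94), ([112.0, 225.0], 0.7)]
wire_spool [([321.0, 196.0], 0.73)]
steel_weight [([272.0, 272.0], 0.81), ([317.0, 200.0], 0.69), ([175.0, 306.0], 0.6)]
```

```bash
cat >> h.py <<'E'
def world(p,uv,z=None):
    """pixel -> world on plane z (or by depth)"""
    f=p["color"].shape[0]/2/np.tan(np.radians(p["vfov"])/2)
    A=R.from_euler("xyz",p["attitude"],degrees=True).as_matrix()
    uv=np.atleast_2d(np.asarray(uv,float)); d=np.c_[(uv[:,0]-p["cx"])/f,(uv[:,1]-p["cy"])/f,np.ones(len(uv))]
    if z is None:
        s=p["depth"][uv[:,1].astype(int),uv[:,0].astype(int)][:,None]; return p["position"]+(d*s)@A.T
    w=d@A.T; return p["position"]+w*((z-p["position"][2])/w[:,2])[:,None]
def cloud(p):
    v,u=np.mgrid[:384,:512]; return world(p,np.c_[u.ravel(),v.ravel()]).reshape(384,512,3)
E
python3 - <<'E'
from h import *
p=dict(np.load("top0.npz"))
c=p["color"][110:290,90:420,::-1]
cv2.imwrite("pics/topz.png",cv2.resize(c,None,fx=2.4,fy=2.4,interpolation=cv2.INTER_CUBIC))
W=cloud(p)
# components by height
zz=W[...,2]; m=((zz>0.006)&(zz<.08)).astype(np.uint8)
n,l,s,_=cv2.connectedComponentsWithStats(m)
for i in range(1,n):
    if s[i,4]<60: continue
    P=W[l==i]; h=np.percentile(P[:,2],80); T=P[P[:,2]>h-.006]
    r=cv2.minAreaRect((T[:,:2]*1000).astype(np.float32))
    print(s[i].tolist(),"h",round(h,3),"c",np.round(r[0],1),"sz",np.round(r[1],1),"ang",round(r[2],1),p["color"][l==i].mean(0).round())
E
```

```text
[151, 45, 21, 18, 247] h 0.07 c [905.8 313.4] sz [29.1 51.5] ang 3.7 [44. 43. 43.]
[372, 44, 95, 58, 3984] h 0.066 c [ 859.9 -419.1] sz [116.8 233.9] ang 8.8 [174. 158. 131.]
[137, 55, 49, 31, 482] h 0.066 c [860.7 316.1] sz [ 50.4 120.6] ang 4.0 [44. 46. 48.]
[233, 64, 93, 23, 923] h 0.06 c [857.7 -35.7] sz [ 26.3 223.7] ang 0.0 [76. 71. 58.]
[197, 78, 69, 21, 734] h 0.021 c [820.1 120.6] sz [199.9  41.7] ang 79.7 [140. 136. 130.]
[439, 108, 73, 103, 3937] h 0.079 c [ 606.6 -547. ] sz [175.  279.1] ang 83.1 [119. 114. 107.]
[93, 115, 28, 26, 561] h 0.046 c [700.5 469.4] sz [59.2 58.1] ang 45.4 [102. 105. 108.]
[222, 139, 14, 14, 141] h 0.038 c [645.3 123.2] sz [33.5 35.1] ang 89.9 [175. 150.  91.]
[308, 139, 13, 14, 139] h 0.039 c [ 649.9 -117.1] sz [20.3 17.6] ang 78.0 [84. 88. 92.]
[261, 155, 32, 32, 855] h 0.032 c [576.5  -9. ] sz [80.2 80.4] ang 83.4 [195. 179. 149.]
[170, 165, 34, 34, 897] h 0.032 c [545.3 241.1] sz [80.2 80.6] ang 8.5 [171. 157. 131.]
[343, 164, 47, 38, 1623] h 0.013 c [ 545.  -261.4] sz [131.6 100.6] ang 85.7 [220. 217. 202.]
[68, 168, 50, 42, 504] h 0.069 c [499.4 464.4] sz [ 66.  139.1] ang 54.3 [95. 84. 82.]
[230, 209, 22, 32, 447] h 0.03 c [425.4  89.5] sz [40.1 79.9] ang 74.5 [35. 36. 37.]
[289, 219, 22, 16, 326] h 0.026 c [419.  -69.2] sz [58.4 39.7] ang 86.5 [165. 172. 175.]
[116, 220, 24, 33, 523] h 0.03 c [395.  394.4] sz [79.8 40.7] ang 18.6 [22. 22. 23.]
[173, 236, 19, 16, 245] h 0.053 c [374.5 246.9] sz [39.  36.8] ang 2.7 [39. 36. 35.]
[357, 237, 14, 14, 70] h 0.014 c [ 375.4 -245.3] sz [36.2 32.6] ang 89.9 [148. 108.  95.]
[315, 246, 32, 36, 661] h 0.035 c [ 320.7 -149.3] sz [80.  53.3] ang 25.4 [164. 171. 173.]
[295, 347, 24, 28, 295] h 0.014 c [ 71.9 -75.8] sz [86.2 32.3] ang 34.0 [122. 122. 117.]
```

View pics/topz.png

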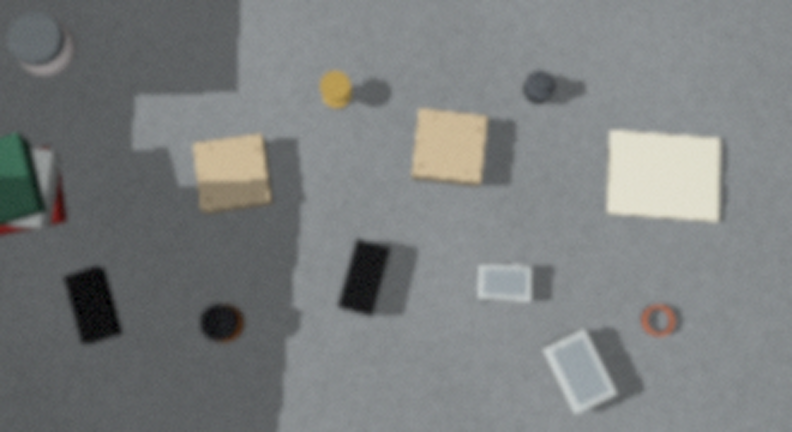

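View pics/scene0.png

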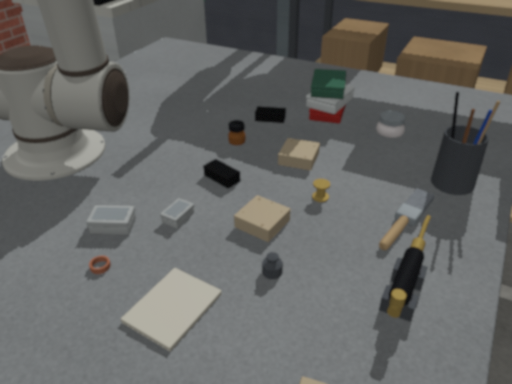

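Two charcoal-like blocks: top (242,227) at world (0.425, 0.089), 0.435 m from the base, and (131,236) at (0.395, 0.394), 0.56 m. The near one fits. Two tins: (297,228) measures 58x40x24 mm, so it is the smaller; (328,262) measures 80x53x33 mm, so it is the larger. The left pad is (184,187), at y=+0.241. The crop shown confirms these picks. Next is a row planner.

```bash
cat >> h.py <<'E'
def plan(*targets,start=None):
    """rows (cm, rad about tool z) through targets (x,y,z,yaw deg), tool down; prints in fives"""
    o=bot.get_obs(); P,y=(o["ee_pos"],o["tcp_rot"][2]) if start is None else (np.array(start[:3]),start[3])
    print("at",np.round(o["ee_pos"],4),np.round(o["tcp_rot"],2),"t",round(o["time"],2))
    for t in targets:
        D=np.array(t[:3])-P; dy=(t[3]-y+180)%360-180
        n=max(1,int(np.ceil(max(np.linalg.norm(D)/.046,abs(dy)/8.0))))
        off=[]
        for i in range(n):
            a=np.radians(y+dy*i/n); d=D/n*100
            off.append([round(d[0]*np.cos(a)+d[1]*np.sin(a),2),round(d[0]*np.sin(a)-d[1]*np.cos(a),2),round(-d[2],2)])
        print("->",t,n,"rows, twist z",round(-np.radians(dy)/n,4))
        for i in range(0,n,5): print("  ",off[i:i+5])
        P=np.array(t[:3]);y=t[3]
E
python3 - <<'E'
from h import *
p=dict(np.load("top0.npz"))
print(world(p,[361,242],0.0),world(p,[297,228],0.),world(p,[242,227],0.),world(p,[181,245],0.))
plan((.425,.0895,.15,-15.5))
E
```

```text
[[ 0.37837907 -0.24181112  0.        ]] [[ 0.41736664 -0.06538271  0.        ]] [[0.42045895 0.0872978  0.        ]] [[0.37153028 0.25447009 0.        ]]
at [ 0.1608 -0.526   0.2533] [-180.    0.   17.] t 0.9
-> (0.425, 0.0895, 0.15, -15.5) 15 rows, twist z 0.0378
   [[np.float64(2.88), np.float64(-3.41), np.float64(0.69)], [np.float64(2.75), np.float64(-3.52), np.float64(0.69)], [np.float64(2.62), np.float64(-3.62), np.float64(0.69)], [np.float64(2.48), np.float64(-3.71), np.float64(0.69)], [np.float64(2.34), np.float64(-3.8), np.float64(0.69)]]
   [[np.float64(2.19), np.float64(-3.89), np.float64(0.69)], [np.float64(2.04), np.float64(-3.97), np.float64(0.69)], [np.float64(1.89), np.float64(-4.04), np.float64(0.69)], [np.float64(1.74), np.float64(-4.11), np.float64(0.69)], [np.float64(1.58), np.float64(-4.18), np.float64(0.69)]]
   [[np.float64(1.42), np.float64(-4.23), np.float64(0.69)], [np.float64(1.26), np.float64(-4.28), np.float64(0.69)], [np.float64(1.1), np.float64(-4.33), np.float64(0.69)], [np.float64(0.93), np.float64(-4.37), np.float64(0.69)], [np.float64(0.77), np.float64(-4.4), np.float64(0.69)]]
```

Call:
{"method": "move_arm", "body": {
  "offset": [
    [2.9,-3.4,0.7],
    [2.8,-3.5,0.7],
    [2.6,-3.6,0.7],
    [2.5,-3.7,0.7],
    [2.3,-3.8,0.7]
  ],
  "twist": [
    [0,0,0.038],
    [0,0,0.038],
    [0,0,0.038],
    [0,0,0.038],
    [0,0,0.038]
  ],
  "grip": [1,1,1,1,1],
  "force": 40
}}

```text
time: 1.4
ee_pos: [0.2496, -0.3197, 0.218]
tcp_rot: [180.0, -0.0, 6.0]
wrist_force: [0.7, -0.9, 0.5]
opening: 0.0854
grasp_force: 0.0
```

Call:
{"method": "move_arm", "body": {
  "offset": [
    [2.2,-3.9,0.7],
    [2.0,-4.0,0.7],
    [1.9,-4.0,0.7],
    [1.7,-4.1,0.7],
    [1.6,-4.2,0.7]
  ],
  "twist": [
    [0,0,0.038],
    [0,0,0.038],
    [0,0,0.038],
    [0,0,0.038],
    [0,0,0.038]
  ],
  "grip": [1,1,1,1,1]
}}

```text
time: 1.9
ee_pos: [0.3375, -0.1145, 0.1833]
tcp_rot: [180.0, -0.1, -4.9]
wrist_force: [1.2, -0.6, 0.5]
opening: 0.0855
grasp_force: 0.0
```

Call:
{"method": "move_arm", "body": {
  "offset": [
    [1.4,-4.2,0.7],
    [1.3,-4.3,0.7],
    [1.1,-4.3,0.7],
    [0.9,-4.4,0.7],
    [0.8,-4.4,0.7]
  ],
  "twist": [
    [0,0,0.038],
    [0,0,0.038],
    [0,0,0.038],
    [0,0,0.038],
    [0,0,0.038]
  ],
  "grip": [1,1,1,1,1]
}}

```text
time: 2.4
ee_pos: [0.4021, -0.0318, 0.153]
tcp_rot: [-174.6, 0.4, -8.0]
wrist_force: [0.5, -0.5, -0.2]
opening: 0.0854
grasp_force: 0.0
```

```bash
cat >> h.py <<'E'
def wrist(name=None):
    """wrist picture + world cloud of its pixels"""
    o=bot.get_obs(); p=viewer.camera("wrist")
    f=192/np.tan(np.radians(p["vfov"])/2); v,u=np.mgrid[:384,:512]
    x,y=u-p["cx"],v-p["cy"]; r=np.hypot(x,y)+1e-9; th=np.minimum(r/f,1.5)
    s=np.tan(th)/r; C=np.stack([x*s,y*s,np.ones_like(x)],-1)*p["depth"][...,None]
    T=p["tool_from_camera"]; A=R.from_euler("xyz",o["tcp_rot"],degrees=True).as_matrix()
    W=(C@T[:3,:3].T+T[:3,3])@A.T+o["ee_pos"]
    W[p["depth"]==0]=np.nan
    if name: cv2.imwrite(f"pics/{name}.png",p["color"][:,:,::-1])
    return p,W
def blobs(W,c,rad=.09,lo=.006,hi=.08):
    """objects within rad of c: height, footprint of the top"""
    d=np.hypot(W[...,0]-c[0],W[...,1]-c[1]); m=((d<rad)&(W[...,2]>lo)&(W[...,2]<hi)).astype(np.uint8)
    n,l,s,_=cv2.connectedComponentsWithStats(m)
    for i in range(1,n):
        if s[i,4]<80: continue
        P=W[l==i]; h=np.percentile(P[:,2],80); T=P[(P[:,2]>h-.005)]
        r=cv2.minAreaRect((T[:,:2]*1000).astype(np.float32)); q=cv2.minEnclosingCircle((T[:,:2]*1000).astype(np.float32))
        print("px",s[i].tolist(),"h",round(float(h),4),"rect",np.round(r[0],1),np.round(r[1],1),round(r[2],1),"circ",np.round(q[0],1),round(q[1],1))
E
python3 - <<'E'
from h import *
plan((.425,.0895,.026,-15.5))
p,W=wrist("w1"); blobs(W,(.425,.0895))
E
```

```text
at [ 0.4021 -0.0318  0.153 ] [-174.62    0.37   -8.  ] t 2.4
-> (0.425, 0.0895, 0.026, -15.5) 4 rows, twist z 0.0327
   [[np.float64(0.15), np.float64(-3.08), np.float64(3.17)], [np.float64(0.05), np.float64(-3.09), np.float64(3.17)], [np.float64(-0.06), np.float64(-3.08), np.float64(3.17)], [np.float64(-0.16), np.float64(-3.08), np.float64(3.17)]]
px [119, 133, 47, 89, 3706] h 0.0286 rect [424.9  89.6] [40.6 80.4] 74.5 circ [424.5  89.1] 43.8
```

View pics/w1.png

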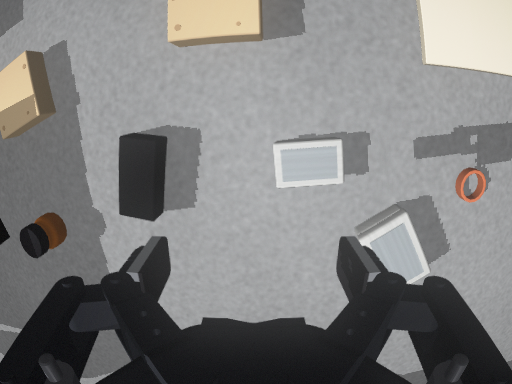

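Wrist view: the block spans (119–166,133–222) and measures (0.425,0.0896) at 74.5°, agreeing with the top camera. The small tin is at (308,163) and the ring at (470,185). The last call fell short and left the tool tilted, so I'm checking the joints.

```bash
cat >> h.py <<'E'
def level(yaw):
    """rotation vector (tool axes) from the present attitude to tool-down with yaw"""
    A=R.from_euler("xyz",bot.get_obs()["tcp_rot"],degrees=True); return np.round((A.inv()*R.from_euler("xyz",[180,0,yaw],degrees=True)).as_rotvec(),3)
E
python3 - <<'E'
from h import *
o=bot.get_obs(); print(o["time"],o["q"].round(2),o["qd"].round(2),o["ee_pos"],o["tcp_rot"],level(-15.5))
p,W=wrist()
for n in((.419,-.069),(.375,-.245)): blobs(W,n,.05)
E
```

```text
2.45 [ -8.03 -15.74 -20.39  85.76   5.48 179.97] [-0.45 -1.24 -0.66  1.49 -3.12 -0.19] [ 0.40270725 -0.03145942  0.15219321] [-174.51570572    0.40784898   -8.00412169] [-0.095  0.013  0.13 ]
px [273, 138, 72, 51, 3259] h 0.0249 rect [418.8 -68.8] [60.  40.1] 87.6 circ [418.6 -69. ] 35.2
px [458, 169, 29, 35, 436] h 0.0125 rect [ 375.9 -244.5] [35.3 34.8] 38.5 circ [ 375.8 -244.6] 18.2
```

Call:
{"method": "move_arm", "body": {
  "offset": [
    [0,0,0],
    [0,0,0]
  ],
  "twist": [
    [-0.095,0.007,-0.14],
    [0,0,-0.14]
  ],
  "grip": [1,1]
}}

```text
time: 2.7
ee_pos: [0.4014, -0.0323, 0.1537]
tcp_rot: [-179.8, -0.4, 7.4]
wrist_force: [-0.0, 0.2, 0.1]
opening: 0.085
grasp_force: 0.0
```

```bash
python3 - <<'E'
from h import *
plan((.425,.0895,.10,164.5)); print(level(8))
E
```

```text
at [ 0.4014 -0.0323  0.1537] [-179.78   -0.41    7.39] t 2.7
-> (0.425, 0.0895, 0.1, 164.5) 20 rows, twist z -0.1371
   [[np.float64(0.2), np.float64(-0.59), np.float64(0.27)], [np.float64(0.27), np.float64(-0.56), np.float64(0.27)], [np.float64(0.35), np.float64(-0.51), np.float64(0.27)], [np.float64(0.41), np.float64(-0.46), np.float64(0.27)], [np.float64(0.47), np.float64(-0.4), np.float64(0.27)]]
   [[np.float64(0.52), np.float64(-0.33), np.float64(0.27)], [np.float64(0.56), np.float64(-0.26), np.float64(0.27)], [np.float64(0.59), np.float64(-0.18), np.float64(0.27)], [np.float64(0.61), np.float64(-0.09), np.float64(0.27)], [np.float64(0.62), np.float64(-0.01), np.float64(0.27)]]
   [[np.float64(0.62), np.float64(0.07), np.float64(0.27)], [np.float64(0.6), np.float64(0.16), np.float64(0.27)], [np.float64(0.57), np.float64(0.24), np.float64(0.27)], [np.float64(0.53), np.float64(0.31), np.float64(0.27)], [np.float64(0.49), np.float64(0.38), np.float64(0.27)]]
   [[np.float64(0.43), np.float64(0.45), np.float64(0.27)], [np.float64(0.36), np.float64(0.5), np.float64(0.27)], [np.float64(0.29), np.float64(0.55), np.float64(0.27)], [np.float64(0.21), np.float64(0.58), np.float64(0.27)], [np.float64(0.13), np.float64(0.61), np.float64(0.27)]]
[-0.004 -0.007 -0.011]
```

Call:
{"method": "move_arm", "body": {
  "offset": [
    [0.2,-0.6,0.3],
    [0.3,-0.6,0.3],
    [0.3,-0.5,0.3],
    [0.4,-0.5,0.3],
    [0.5,-0.4,0.3]
  ],
  "twist": [
    [-0.004,-0.007,-0.137],
    [0,0,-0.137],
    [0,0,-0.137],
    [0,0,-0.137],
    [0,0,-0.137]
  ],
  "grip": [1,1,1,1,1]
}}

```text
time: 3.2
ee_pos: [0.4071, -0.0011, 0.1387]
tcp_rot: [-179.9, -0.1, 46.6]
wrist_force: [0.1, -0.2, 0.2]
opening: 0.0853
grasp_force: 0.0
```

Call:
{"method": "move_arm", "body": {
  "offset": [
    [0.5,-0.3,0.3],
    [0.6,-0.3,0.3],
    [0.6,-0.2,0.3],
    [0.6,-0.1,0.3],
    [0.6,0,0.3]
  ],
  "twist": [
    [0,0,-0.137],
    [0,0,-0.137],
    [0,0,-0.137],
    [0,0,-0.137],
    [0,0,-0.137]
  ],
  "grip": [1,1,1,1,1]
}}

```text
time: 3.7
ee_pos: [0.4129, 0.0293, 0.1238]
tcp_rot: [180.0, -0.1, 85.9]
wrist_force: [-0.2, -0.5, 0.0]
opening: 0.0854
grasp_force: 0.0
```

Call:
{"method": "move_arm", "body": {
  "offset": [
    [0.6,0.1,0.2],
    [0.6,0.2,0.2],
    [0.6,0.2,0.2],
    [0.5,0.3,0.2],
    [0.5,0.4,0.2]
  ],
  "twist": [
    [0,0,-0.137],
    [0,0,-0.137],
    [0,0,-0.137],
    [0,0,-0.137],
    [0,0,-0.137]
  ],
  "grip": [1,1,1,1,1]
}}

```text
time: 4.2
ee_pos: [0.4193, 0.0595, 0.1138]
tcp_rot: [179.9, -0.1, 125.1]
wrist_force: [-0.2, 0.1, 0.2]
opening: 0.0857
grasp_force: 0.0
```

Call:
{"method": "move_arm", "body": {
  "offset": [
    [0.4,0.4,0.2],
    [0.4,0.5,0.2],
    [0.3,0.5,0.2],
    [0.2,0.6,0.2],
    [0.1,0.6,0.2]
  ],
  "twist": [
    [0,0,-0.137],
    [0,0,-0.137],
    [0,0,-0.137],
    [0,0,-0.137],
    [0,0,-0.137]
  ],
  "grip": [1,1,1,1,1]
}}

```text
time: 4.7
ee_pos: [0.4251, 0.0893, 0.1039]
tcp_rot: [179.9, 0.0, 164.4]
wrist_force: [-0.3, 0.4, 0.4]
opening: 0.0856
grasp_force: 0.0
```

```bash
python3 - <<'E'
from h import *
plan((.425,.0895,.026,164.5)); print(level(164.5))
E
```

```text
at [0.4251 0.0893 0.1039] [179.88   0.   164.39] t 4.7
-> (0.425, 0.0895, 0.026, 164.5) 2 rows, twist z -0.001
   [[np.float64(0.01), np.float64(0.01), np.float64(3.9)], [np.float64(0.01), np.float64(0.01), np.float64(3.9)]]
[ 0.002  0.    -0.002]
```

Call:
{"method": "move_arm", "body": {
  "offset": [
    [0,0,3.5],
    [0,0,3.2],
    [0,0,1.0],
    [0,0,0],
    [0,0,0]
  ],
  "twist": [
    [0,0,0],
    [0,0,0],
    [0,0,0],
    [0,0,0],
    [0,0,0]
  ],
  "grip": [1,1,1,0,0],
  "force": 40
}}

```text
time: 5.2
ee_pos: [0.4257, 0.09, 0.028]
tcp_rot: [179.8, 0.0, 164.2]
wrist_force: [-0.6, 1.2, 0.3]
opening: 0.0586
grasp_force: 0.0
```

Call:
{"method": "move_arm", "body": {
  "offset": [
    [0,0,0],
    [0,0,0],
    [0,0,0]
  ],
  "twist": [
    [0,0,0],
    [0,0,0],
    [0,0,0]
  ],
  "grip": [0,0,0]
}}

```text
time: 5.5
ee_pos: [0.4261, 0.0904, 0.0285]
tcp_rot: [179.8, 0.1, 164.2]
wrist_force: [-0.5, -0.8, 6.1]
opening: 0.0393
grasp_force: 41.1
```

```bash
python3 - <<'E'
from h import *
plan((.426,.0904,.1035,164.2),(.545,-.2614,.1035,85.7)); print(level(164.2))
E
```

```text
at [0.4261 0.0904 0.0285] [1.798e+02 1.400e-01 1.642e+02] t 5.5
-> (0.426, 0.0904, 0.1035, 164.2) 2 rows, twist z -0.0
   [[np.float64(0.01), np.float64(-0.0), np.float64(-3.75)], [np.float64(0.01), np.float64(-0.0), np.float64(-3.75)]]
-> (0.545, -0.2614, 0.1035, 85.7) 10 rows, twist z 0.137
   [[np.float64(-2.1), np.float64(-3.06), np.float64(-0.0)], [np.float64(-2.5), np.float64(-2.75), np.float64(-0.0)], [np.float64(-2.85), np.float64(-2.38), np.float64(-0.0)], [np.float64(-3.15), np.float64(-1.97), np.float64(-0.0)], [np.float64(-3.39), np.float64(-1.52), np.float64(-0.0)]]
   [[np.float64(-3.57), np.float64(-1.04), np.float64(-0.0)], [np.float64(-3.67), np.float64(-0.54), np.float64(-0.0)], [np.float64(-3.71), np.float64(-0.04), np.float64(-0.0)], [np.float64(-3.68), np.float64(0.47), np.float64(-0.0)], [np.float64(-3.58), np.float64(0.97), np.float64(-0.0)]]
[ 0.003  0.002 -0.   ]
```

Call:
{"method": "move_arm", "body": {
  "offset": [
    [0,0,-3.75],
    [0,0,-3.75]
  ],
  "twist": [
    [0,0,0],
    [0,0,0]
  ],
  "grip": [0,0]
}}

```text
time: 5.7
ee_pos: [0.4244, 0.09, 0.1027]
tcp_rot: [179.9, -0.1, 164.2]
wrist_force: [0.7, 0.5, -0.5]
opening: 0.0391
grasp_force: 40.8
```

Call:
{"method": "move_arm", "body": {
  "offset": [
    [-2.1,-3.1,0],
    [-2.5,-2.7,0],
    [-2.8,-2.4,0],
    [-3.2,-2.0,0],
    [-3.4,-1.5,0]
  ],
  "twist": [
    [0,0,0.137],
    [0,0,0.137],
    [0,0,0.137],
    [0,0,0.137],
    [0,0,0.137]
  ],
  "grip": [0,0,0,0,0]
}}

```text
time: 6.2
ee_pos: [0.4849, -0.0878, 0.1022]
tcp_rot: [179.8, -0.0, 124.6]
wrist_force: [0.0, 1.0, -0.8]
opening: 0.0392
grasp_force: 40.9
```

Call:
{"method": "move_arm", "body": {
  "offset": [
    [-3.6,-1.0,0],
    [-3.7,-0.5,0],
    [-3.7,0,0],
    [-3.7,0.5,0],
    [-3.6,1.0,0]
  ],
  "twist": [
    [0,0,0.137],
    [0,0,0.137],
    [0,0,0.137],
    [0,0,0.137],
    [0,0,0.137]
  ],
  "grip": [0,0,0,0,0]
}}

```text
time: 6.7
ee_pos: [0.5463, -0.2638, 0.1016]
tcp_rot: [179.9, -0.1, 85.4]
wrist_force: [1.0, 0.5, -1.1]
opening: 0.0394
grasp_force: 40.8
```

```bash
python3 - <<'E'
from h import *
plan((.545,-.2614,.0385,85.7)); print(level(85.7))
p,W=wrist("w2")
print(W[250:,200:320,2].min() if 0 else "")
# board: thin layer near 10 mm
d=np.hypot(W[...,0]-.545,W[...,1]+.2614); m=(d<.1)&(abs(W[...,2]-.0105)<.004)&(p["color"].min(-1)>150)
r=cv2.minAreaRect((W[m][:,:2]*1000).astype(np.float32)); print(m.sum(),r, W[m][:,2].mean())
m=(d<.09)&(W[...,2]>.03)&(p["color"].max(-1)<70); print(m.sum())
E
```

```text
at [ 0.5463 -0.2638  0.1016] [ 1.7994e+02 -1.2000e-01  8.5380e+01] t 6.7
-> (0.545, -0.2614, 0.0385, 85.7) 2 rows, twist z -0.0028
   [[np.float64(0.11), np.float64(-0.08), np.float64(3.15)], [np.float64(0.12), np.float64(-0.08), np.float64(3.15)]]
[ 0.001 -0.002 -0.006]

9844 ((545.4470825195312, -244.89556884765625), (97.4813003540039, 100.55728149414062), 85.9082260131836) 0.010148072943590705
48486
```

View pics/w2.png

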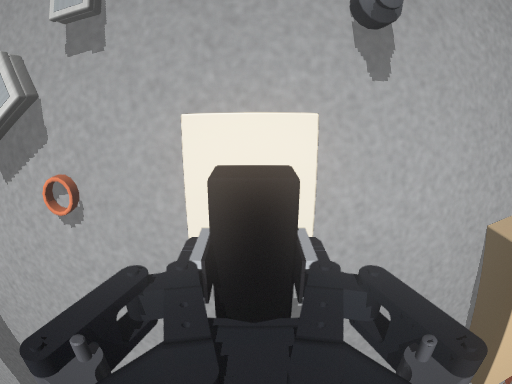

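The block is held at (254,240) squarely over the board, whose far edge is at y=-0.196, so the board centre is confirmed. Lowering.

Call:
{"method": "move_arm", "body": {
  "offset": [
    [0.2,-0.1,3.0],
    [0,0,2.3],
    [0,0,0.6],
    [0,0,0.3],
    [0,0,0]
  ],
  "twist": [
    [0,0,-0.006],
    [0,0,0],
    [0,0,0],
    [0,0,0],
    [0,0,0]
  ],
  "grip": [0,0,0,0,0]
}}

```text
time: 7.25
ee_pos: [0.5454, -0.26, 0.0399]
tcp_rot: [179.9, -0.1, 86.1]
wrist_force: [0.1, 0.6, -1.4]
opening: 0.0391
grasp_force: 41.0
```

Call:
{"method": "move_arm", "body": {
  "offset": [
    [-0.2,0,0.1],
    [0,0,0.05],
    [0,0,0],
    [0,0,0],
    [0,0,0]
  ],
  "twist": [
    [0,0,0.005],
    [0,0,0],
    [0,0,0],
    [0,0,0],
    [0,0,0]
  ],
  "grip": [0,0,0,0.7,0.7]
}}

```text
time: 7.75
ee_pos: [0.5449, -0.2619, 0.0375]
tcp_rot: [180.0, -0.1, 85.8]
wrist_force: [-0.9, -0.7, -0.4]
opening: 0.0597
grasp_force: 0.0
```

Call:
{"method": "move_arm", "body": {
  "offset": [
    [0,0,0],
    [0,0,-4],
    [0,0,-4]
  ],
  "twist": [
    [0,0,0],
    [0,0,0],
    [0,0,0]
  ],
  "grip": [0.7,0.7,0.7]
}}

```text
time: 8.05
ee_pos: [0.5439, -0.2616, 0.117]
tcp_rot: [-179.8, -0.2, 85.8]
wrist_force: [0.9, -0.2, 1.5]
opening: 0.0601
grasp_force: 0.0
```

```bash
python3 - <<'E'
from h import *
p,W=wrist()
blobs(W,(.545,-.2614),.05,.03); blobs(W,(.3758,-.2447),.04)
plan((.3758,-.2447,.09,85.7)); print(level(85.7))
E
```

```text
px [228, 149, 57, 106, 5790] h 0.0387 rect [ 545.8 -259.5] [79.6 39.8] 85.4 circ [ 545.7 -259.5] 43.6
px [55, 173, 34, 38, 569] h 0.0124 rect [ 376.5 -244.9] [36.1 34.5] 7.3 circ [ 376.4 -245.3] 18.4
at [ 0.5464 -0.2629  0.1255] [1.796e+02 1.000e-02 8.577e+01] t 8.1
-> (0.3758, -0.2447, 0.09, 85.7) 4 rows, twist z 0.0003
   [[np.float64(0.14), np.float64(-4.29), np.float64(0.89)], [np.float64(0.14), np.float64(-4.29), np.float64(0.89)], [np.float64(0.14), np.float64(-4.29), np.float64(0.89)], [np.float64(0.13), np.float64(-4.29), np.float64(0.89)]]
[0.007 0.    0.001]
```

Call:
{"method": "move_arm", "body": {
  "offset": [
    [0.1,-4.3,0.9],
    [0.1,-4.3,0.9],
    [0.1,-4.3,0.9],
    [0.1,-4.3,0.9],
    [0,0,0]
  ],
  "twist": [
    [0.004,0,0],
    [0,0,0],
    [0,0,0],
    [0,0,0],
    [0,0,0]
  ],
  "grip": [0.7,0.7,0.7,0.7,0.7],
  "force": 25
}}

```text
time: 8.6
ee_pos: [0.3685, -0.2438, 0.0798]
tcp_rot: [-179.5, -0.2, 85.7]
wrist_force: [0.0, 0.5, -0.2]
opening: 0.0599
grasp_force: 0.0
```

```bash
python3 - <<'E'
from h import *
p,W=wrist("w3")
blobs(W,(.3758,-.2447),.04)
plan((.3762,-.245,.024,85.7)); print(level(85.7))
E
```

```text
px [239, 188, 52, 52, 1001] h 0.0125 rect [ 375.9 -245.1] [34.9 35. ] 43.5 circ [ 376.1 -245.5] 18.4
px [186, 230, 12, 51, 304] h 0.0772 rect [ 338.9 -240.3] [22.3  1.1] 87.3 circ [ 338.7 -240.3] 11.2
px [310, 230, 36, 52, 538] h 0.0775 rect [ 400.3 -243.1] [22.4 13.7] 48.0 circ [ 402.5 -245.2] 11.7
at [ 0.3713 -0.2448  0.0812] [-1.7974e+02 -1.6000e-01  8.5680e+01] t 8.65
-> (0.3762, -0.245, 0.024, 85.7) 2 rows, twist z -0.0002
   [[np.float64(0.01), np.float64(0.25), np.float64(2.86)], [np.float64(0.01), np.float64(0.25), np.float64(2.86)]]
[-0.005 -0.003 -0.   ]
```

View pics/w3.png

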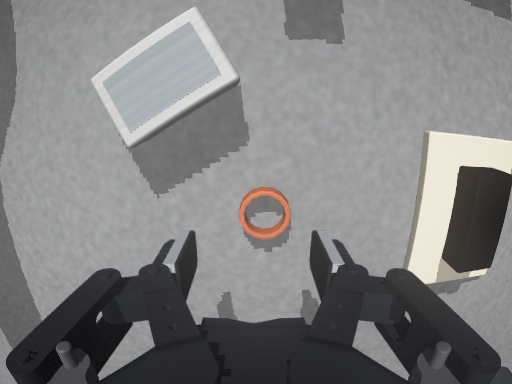

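The ring at (265,213) lies between the fingers, centre (0.376,-0.245). Descending with slow last rows.

Call:
{"method": "move_arm", "body": {
  "offset": [
    [0,0.3,2.5],
    [0,0.1,2.0],
    [0,0,0.8],
    [0,0,0.3],
    [0,0,0]
  ],
  "twist": [
    [-0.004,0,0],
    [0,0,0],
    [0,0,0],
    [0,0,0],
    [0,0,0]
  ],
  "grip": [0.7,0.7,0.7,0.7,0.7]
}}

```text
time: 9.15
ee_pos: [0.3779, -0.2456, 0.0262]
tcp_rot: [180.0, -0.1, 85.8]
wrist_force: [0.4, 0.2, -0.7]
opening: 0.0598
grasp_force: 0.0
```

Call:
{"method": "move_arm", "body": {
  "offset": [
    [0,-0.15,0.15],
    [0,0,0],
    [0,0,0],
    [0,0,0],
    [0,0,0]
  ],
  "twist": [
    [0,0,0],
    [0,0,0],
    [0,0,0],
    [0,0,0],
    [0,0,0]
  ],
  "grip": [0.7,0,0,0,0],
  "force": 25
}}

```text
time: 9.65
ee_pos: [0.3762, -0.2456, 0.0251]
tcp_rot: [179.9, -0.1, 85.8]
wrist_force: [-1.6, 0.7, 7.0]
opening: 0.035
grasp_force: 24.6
```

```bash
python3 - <<'E'
from h import *
o=bot.get_obs();z=o["ee_pos"][2];print(o["opening"],o["grasp_force"],o["wrist_force"])
x,y=o["ee_pos"][:2]
plan((x,y,.10,85.7),(.5455,-.2608,.10,85.7)); print(level(85.7))
E
```

```text
0.03498378854567732 24.621277637779713 [-1.64050639  0.66226997  6.97393134]
at [ 0.3762 -0.2456  0.0251] [ 1.7993e+02 -1.1000e-01  8.5770e+01] t 9.65
-> (np.float64(0.3761931547072978), np.float64(-0.24555655245149227), 0.1, 85.7) 2 rows, twist z 0.0006
   [[np.float64(0.0), np.float64(0.0), np.float64(-3.74)], [np.float64(0.0), np.float64(0.0), np.float64(-3.74)]]
-> (0.5455, -0.2608, 0.1, 85.7) 4 rows, twist z -0.0
   [[np.float64(-0.06), np.float64(4.25), np.float64(-0.0)], [np.float64(-0.06), np.float64(4.25), np.float64(-0.0)], [np.float64(-0.06), np.float64(4.25), np.float64(-0.0)], [np.float64(-0.06), np.float64(4.25), np.float64(-0.0)]]
[ 0.001 -0.002  0.001]
```

Call:
{"method": "move_arm", "body": {
  "offset": [
    [0,0,-3.8],
    [0,0,-3.7],
    [-0.1,4.2,0],
    [-0.1,4.3,0],
    [-0.1,4.2,0]
  ],
  "twist": [
    [0,0,0],
    [0,0,0],
    [0,0,0],
    [0,0,0],
    [0,0,0]
  ],
  "grip": [0,0,0,0,0]
}}

```text
time: 10.15
ee_pos: [0.5041, -0.2582, 0.1001]
tcp_rot: [179.9, -0.1, 85.7]
wrist_force: [-0.6, -1.2, 0.7]
opening: 0.0351
grasp_force: 25.1
```

Call:
{"method": "move_arm", "body": {
  "offset": [
    [0,4.2,0],
    [0,0,0],
    [0,0,0]
  ],
  "twist": [
    [0,0,0],
    [0,0,0],
    [0,0,0]
  ],
  "grip": [0,0,0]
}}

```text
time: 10.45
ee_pos: [0.5443, -0.2607, 0.0983]
tcp_rot: [-179.9, -0.2, 85.8]
wrist_force: [-0.1, 0.7, -0.2]
opening: 0.0352
grasp_force: 25.1
```

```bash
python3 - <<'E'
from h import *
p,W=wrist("w4")
# block top
m=(abs(W[...,2]-.038)<.004)&(np.hypot(W[...,0]-.545,W[...,1]+.2614)<.06); print(m.sum(),cv2.minAreaRect((W[m][:,:2]*1000).astype(np.float32)))
m=(p["color"][...,0].astype(int)-p["color"][...,2]>60)&(W[...,2]>.05); 
if m.sum()>50: print(m.sum(),np.nanmin(W[m],0),np.nanmax(W[m],0))
plan((.5455,-.2608,.064,85.7)); print(level(85.7))
E
```

```text
5176 ((545.7715454101562, -259.7762451171875), (80.08074188232422, 39.67185592651367), 85.83782196044922)
2373 [ 0.52717289 -0.52443929  0.06275922] [ 0.87305536 -0.24222845  0.08710302]
at [ 0.5438 -0.2608  0.0989] [-1.7994e+02 -1.6000e-01  8.5780e+01] t 10.5
-> (0.5455, -0.2608, 0.064, 85.7) 1 rows, twist z 0.0014
   [[np.float64(0.02), np.float64(0.17), np.float64(3.49)]]
[-0.001 -0.003  0.001]
```

View pics/w4.png

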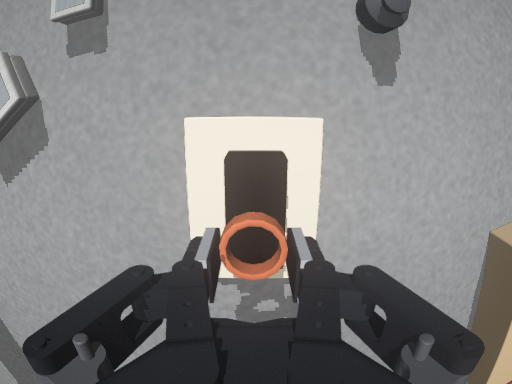

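The ring is level in the grip at (253,246), over the block centre (0.5458,-0.2598). Lowering it.

Call:
{"method": "move_arm", "body": {
  "offset": [
    [0,0.15,2.5],
    [0,0,0.6],
    [0,0,0.3],
    [0,0,0.1],
    [0,0,0]
  ],
  "twist": [
    [0,0,0],
    [0,0,0],
    [0,0,0],
    [0,0,0],
    [0,0,0]
  ],
  "grip": [0,0,0,0,0]
}}

```text
time: 11.0
ee_pos: [0.5457, -0.2612, 0.0653]
tcp_rot: [179.9, -0.1, 85.8]
wrist_force: [-0.3, 0.1, -0.2]
opening: 0.0348
grasp_force: 25.1
```

Call:
{"method": "move_arm", "body": {
  "offset": [
    [0.05,0,0.15],
    [0,0,0.05],
    [0,0,0]
  ],
  "twist": [
    [0,0,0],
    [0,0,0],
    [0,0,0]
  ],
  "grip": [0,0,0]
}}

```text
time: 11.3
ee_pos: [0.546, -0.2606, 0.0632]
tcp_rot: [179.9, -0.1, 85.8]
wrist_force: [-2.2, 0.5, 5.0]
opening: 0.0349
grasp_force: 25.5
```

Contact (5 N). Release and rise.

Call:
{"method": "move_arm", "body": {
  "offset": [
    [0,0,0],
    [0,0,0],
    [0,0,0],
    [0,0,-4],
    [0,0,-4]
  ],
  "twist": [
    [0,0,0],
    [0,0,0],
    [0,0,0],
    [0,0,0],
    [0,0,0]
  ],
  "grip": [0.6,0.6,0.6,0.6,0.8]
}}

```text
time: 11.8
ee_pos: [0.5448, -0.2603, 0.1419]
tcp_rot: [-179.8, -0.2, 85.8]
wrist_force: [0.9, -0.5, 1.2]
opening: 0.0644
grasp_force: 0.0
```

```bash
python3 - <<'E'
from h import *
p,W=wrist("w5"); blobs(W,(.5455,-.2608),.05,.043,.06)
p,W=wrist(); blobs(W,(.5455,-.2608),.05,.033,.042)
plan((.3740,.2475,.13,120)); print(level(85.7))
E
```

```text
px [232, 178, 47, 47, 806] h 0.0505 rect [ 546.1 -260.2] [34.2 35.4] 15.7 circ [ 546.2 -260.2] 18.0
px [226, 143, 49, 94, 2819] h 0.0387 rect [ 545.7 -259.6] [79.7 39.4] 85.5 circ [ 545.9 -259.6] 43.7
px [235, 181, 34, 31, 802] h 0.0389 rect [ 546.6 -262.2] [25.8 25.9] 42.3 circ [ 546.5 -261.7] 13.8
at [ 0.5477 -0.2617  0.1483] [1.7955e+02 3.0000e-02 8.5770e+01] t 11.9
-> (0.374, 0.2475, 0.13, 120) 12 rows, twist z -0.0498
   [[np.float64(4.12), np.float64(-1.76), np.float64(0.15)], [np.float64(4.21), np.float64(-1.55), np.float64(0.15)], [np.float64(4.28), np.float64(-1.34), np.float64(0.15)], [np.float64(4.34), np.float64(-1.12), np.float64(0.15)], [np.float64(4.39), np.float64(-0.91), np.float64(0.15)]]
   [[np.float64(4.43), np.float64(-0.69), np.float64(0.15)], [np.float64(4.46), np.float64(-0.46), np.float64(0.15)], [np.float64(4.48), np.float64(-0.24), np.float64(0.15)], [np.float64(4.48), np.float64(-0.02), np.float64(0.15)], [np.float64(4.48), np.float64(0.2), np.float64(0.15)]]
   [[np.float64(4.46), np.float64(0.43), np.float64(0.15)], [np.float64(4.44), np.float64(0.65), np.float64(0.15)]]
[0.008 0.001 0.001]
```

View pics/w5.png

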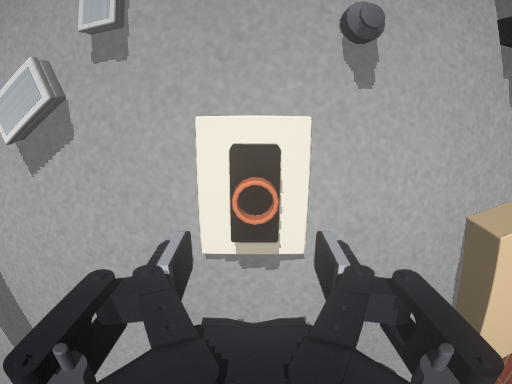

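The ring lies flat on the block at (255,202) and both are centred on the board to within 2 mm. Next, the jar.

Call:
{"method": "move_arm", "body": {
  "offset": [
    [4.1,-1.8,0.1],
    [4.2,-1.6,0.1],
    [4.3,-1.3,0.2],
    [4.3,-1.1,0.2],
    [4.4,-0.9,0.2]
  ],
  "twist": [
    [0,0,-0.05],
    [0,0,-0.05],
    [0,0,-0.05],
    [0,0,-0.05],
    [0,0,-0.05]
  ],
  "grip": [1,1,1,1,1]
}}

```text
time: 12.4
ee_pos: [0.4721, -0.0475, 0.1344]
tcp_rot: [179.9, -0.1, 100.2]
wrist_force: [1.2, 0.6, 0.3]
opening: 0.0857
grasp_force: 0.0
```

Call:
{"method": "move_arm", "body": {
  "offset": [
    [4.4,-0.7,0.2],
    [4.5,-0.5,0.2],
    [4.5,-0.2,0.2],
    [4.5,0,0.2],
    [4.5,0.2,0.2]
  ],
  "twist": [
    [0,0,-0.05],
    [0,0,-0.05],
    [0,0,-0.05],
    [0,0,-0.05],
    [0,0,-0.05]
  ],
  "grip": [1,1,1,1,1]
}}

```text
time: 12.9
ee_pos: [0.3992, 0.1654, 0.1252]
tcp_rot: [179.9, -0.1, 114.5]
wrist_force: [0.3, 0.6, 0.7]
opening: 0.0854
grasp_force: 0.0
```

Call:
{"method": "move_arm", "body": {
  "offset": [
    [4.5,0.4,0.2],
    [4.4,0.6,0.2],
    [0,0,0],
    [0,0,0]
  ],
  "twist": [
    [0,0,-0.05],
    [0,0,-0.05],
    [0,0,0],
    [0,0,0]
  ],
  "grip": [1,1,1,1]
}}

```text
time: 13.3
ee_pos: [0.3697, 0.2491, 0.1211]
tcp_rot: [179.9, -0.1, 120.3]
wrist_force: [-0.9, 0.9, -0.3]
opening: 0.0855
grasp_force: 0.0
```

```bash
python3 - <<'E'
from h import *
p,W=wrist("w6"); blobs(W,(.374,.2475),.05,.01,.06); blobs(W,(.545,.241),.06,.02,.06)
plan((.3740,.2475,.13,120)); print(level(120))
E
```

```text
px [228, 172, 57, 71, 3171] h 0.0525 rect [373.6 248.3] [39. 39.] 58.1 circ [373.2 248.1] 20.1
px [381, 244, 71, 42, 1571] h 0.0304 rect [540.4 267.2] [81.  29.7] 8.2 circ [540.  271.7] 41.3
at [0.3702 0.2483 0.1213] [ 1.7994e+02 -9.0000e-02  1.2018e+02] t 13.35
-> (0.374, 0.2475, 0.13, 120) 1 rows, twist z 0.0031
   [[np.float64(-0.26), np.float64(0.29), np.float64(-0.87)]]
[ 0.001 -0.002  0.003]
```

View pics/w6.png

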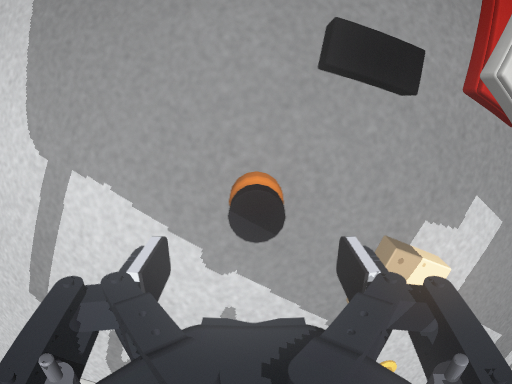

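The jar's cap is at (257,213) and its body is centred between the fingers. Its axis is (0.3735,0.248).

Call:
{"method": "move_arm", "body": {
  "offset": [
    [-0.2,0.3,3.5],
    [0,0,3.5],
    [0,0,1.8],
    [0,0,0.6],
    [0,0,0]
  ],
  "twist": [
    [0,0,0],
    [0,0,0],
    [0,0,0],
    [0,0,0],
    [0,0,0]
  ],
  "grip": [1,1,1,1,1],
  "force": 35
}}

```text
time: 13.85
ee_pos: [0.3742, 0.2473, 0.0272]
tcp_rot: [180.0, -0.1, 120.0]
wrist_force: [0.2, -0.1, 0.1]
opening: 0.0855
grasp_force: 0.0
```

Call:
{"method": "move_arm", "body": {
  "offset": [
    [0,0,0],
    [0,0,0],
    [0,0,0],
    [0,0,0],
    [0,0,0]
  ],
  "twist": [
    [0,0,0],
    [0,0,0],
    [0,0,0],
    [0,0,0],
    [0,0,0]
  ],
  "grip": [0,0,0,0,0]
}}

```text
time: 14.35
ee_pos: [0.3745, 0.2487, 0.0288]
tcp_rot: [179.8, -0.1, 120.2]
wrist_force: [-0.5, -2.1, 5.4]
opening: 0.0423
grasp_force: 34.9
```

```bash
python3 - <<'E'
from h import *
o=bot.get_obs();x,y,z=o["ee_pos"]
yaw=o["tcp_rot"][2]
plan((x,y,.105,yaw),(.5453,.2411,.105,yaw)); print(level(yaw))
E
```

```text
at [0.3745 0.2487 0.0288] [ 1.7981e+02 -9.0000e-02  1.2015e+02] t 14.35
-> (np.float64(0.37451927931767653), np.float64(0.24867432015286195), 0.105, np.float64(120.15348448329398)) 2 rows, twist z -0.0
   [[np.float64(0.0), np.float64(0.0), np.float64(-3.81)], [np.float64(0.0), np.float64(0.0), np.float64(-3.81)]]
-> (0.5453, 0.2411, 0.105, np.float64(120.15348448329398)) 4 rows, twist z -0.0
   [[np.float64(-2.31), np.float64(3.6), np.float64(-0.0)], [np.float64(-2.31), np.float64(3.6), np.float64(-0.0)], [np.float64(-2.31), np.float64(3.6), np.float64(-0.0)], [np.float64(-2.31), np.float64(3.6), np.float64(-0.0)]]
[ 0.003 -0.002 -0.   ]
```

Call:
{"method": "move_arm", "body": {
  "offset": [
    [0,0,-3.8],
    [0,0,-3.8],
    [-2.3,3.6,0],
    [-2.3,3.6,0],
    [-2.3,3.6,0]
  ],
  "twist": [
    [0,0,0],
    [0,0,0],
    [0,0,0],
    [0,0,0],
    [0,0,0]
  ],
  "grip": [0,0,0,0,0]
}}

```text
time: 14.85
ee_pos: [0.5037, 0.2429, 0.1046]
tcp_rot: [179.8, -0.1, 120.2]
wrist_force: [0.1, -0.1, -0.7]
opening: 0.0427
grasp_force: 36.4
```

Call:
{"method": "move_arm", "body": {
  "offset": [
    [-2.3,3.6,0],
    [0,0,0],
    [0,0,0],
    [0,0,0]
  ],
  "twist": [
    [0,0,0],
    [0,0,0],
    [0,0,0],
    [0,0,0]
  ],
  "grip": [0,0,0,0]
}}

```text
time: 15.25
ee_pos: [0.5439, 0.241, 0.1038]
tcp_rot: [179.9, -0.1, 120.2]
wrist_force: [-0.2, -0.1, -0.3]
opening: 0.0423
grasp_force: 36.5
```

```bash
python3 - <<'E'
from h import *
plan((.5453,.2411,.0588,120.15)); print(level(120.15))
E
```

```text
at [0.5439 0.241  0.1038] [ 1.7993e+02 -1.1000e-01  1.2017e+02] t 15.25
-> (0.5453, 0.2411, 0.0588, 120.15) 1 rows, twist z 0.0003
   [[np.float64(-0.06), np.float64(0.12), np.float64(4.5)]]
[ 0.001 -0.002  0.   ]
```

Call:
{"method": "move_arm", "body": {
  "offset": [
    [-0.1,0.1,3.3],
    [0,0,0.6],
    [0,0,0.3],
    [0,0,0.2],
    [0,0,0]
  ],
  "twist": [
    [0,0,0],
    [0,0,0],
    [0,0,0],
    [0,0,0],
    [0,0,0]
  ],
  "grip": [0,0,0,0,0]
}}

```text
time: 15.75
ee_pos: [0.5462, 0.241, 0.0607]
tcp_rot: [179.8, -0.1, 120.2]
wrist_force: [0.8, -0.4, -1.0]
opening: 0.0425
grasp_force: 36.4
```

Call:
{"method": "move_arm", "body": {
  "offset": [
    [0,-0.1,0.15],
    [0,0,0.05],
    [0,0,0]
  ],
  "twist": [
    [0,0,0],
    [0,0,0],
    [0,0,0]
  ],
  "grip": [0,0,0]
}}

```text
time: 16.05
ee_pos: [0.5455, 0.2404, 0.0589]
tcp_rot: [179.8, -0.1, 120.2]
wrist_force: [-1.7, -0.5, 5.1]
opening: 0.0424
grasp_force: 37.0
```

Call:
{"method": "move_arm", "body": {
  "offset": [
    [0,0,0],
    [0,0,0],
    [0,0,0],
    [0,0,-4],
    [0,0,-4]
  ],
  "twist": [
    [0,0,0],
    [0,0,0],
    [0,0,0],
    [0,0,0],
    [0,0,0]
  ],
  "grip": [0.8,0.8,0.8,0.8,1]
}}

```text
time: 16.55
ee_pos: [0.5443, 0.2396, 0.1373]
tcp_rot: [-179.9, -0.1, 120.1]
wrist_force: [1.2, 1.2, 1.0]
opening: 0.0807
grasp_force: 0.0
```

```bash
python3 - <<'E'
from h import *
p,W=wrist("w7"); blobs(W,(.545,.241),.06,.065,.09)
m=(abs(W[...,2]-.031)<.004)&(np.hypot(W[...,0]-.545,W[...,1]-.241)<.06); print(m.sum(),cv2.minAreaRect((W[m][:,:2]*1000).astype(np.float32)))
plan((.4188,-.0688,.12,177)); print(level(120.2))
E
```

```text
px [225, 185, 62, 63, 2970] h 0.0826 rect [545.9 241. ] [39.  38.6] 69.6 circ [546.2 240.8] 19.9
5694 ((544.9077758789062, 242.30233764648438), (80.36450958251953, 80.5221176147461), 8.318615913391113)
at [0.5467 0.2407 0.1458] [ 1.7949e+02 -6.0000e-02  1.2014e+02] t 16.6
-> (0.4188, -0.0688, 0.12, 177) 8 rows, twist z -0.124
   [[np.float64(-2.54), np.float64(-3.32), np.float64(0.32)], [np.float64(-2.11), np.float64(-3.61), np.float64(0.32)], [np.float64(-1.65), np.float64(-3.85), np.float64(0.32)], [np.float64(-1.16), np.float64(-4.02), np.float64(0.32)], [np.float64(-0.65), np.float64(-4.13), np.float64(0.32)]]
   [[np.float64(-0.14), np.float64(-4.18), np.float64(0.32)], [np.float64(0.38), np.float64(-4.17), np.float64(0.32)], [np.float64(0.89), np.float64(-4.09), np.float64(0.32)]]
[ 0.009 -0.001 -0.001]
```

View pics/w7.png

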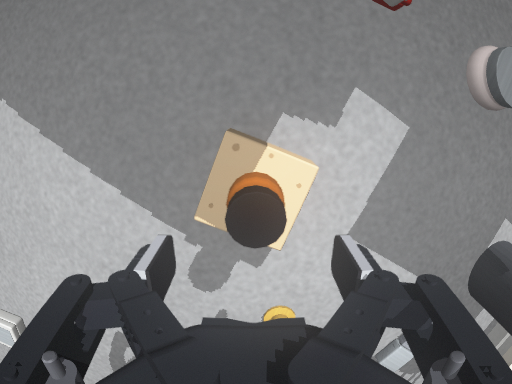

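The jar stands upright at (257,205), within 2 mm of the left pad's centre. Next, the small tin.

Call:
{"method": "move_arm", "body": {
  "offset": [
    [-2.5,-3.3,0.2],
    [-2.1,-3.6,0.2],
    [-1.7,-3.8,0.3],
    [-1.2,-4.0,0.3],
    [-0.7,-4.1,0.3]
  ],
  "twist": [
    [0,0,-0.124],
    [0,0,-0.124],
    [0,0,-0.124],
    [0,0,-0.124],
    [0,0,-0.124]
  ],
  "grip": [1,1,1,1,1]
}}

```text
time: 17.1
ee_pos: [0.4662, 0.046, 0.1239]
tcp_rot: [179.9, -0.0, 156.0]
wrist_force: [1.0, -0.4, -0.3]
opening: 0.0854
grasp_force: 0.0
```

Call:
{"method": "move_arm", "body": {
  "offset": [
    [-0.1,-4.2,0.3],
    [0.4,-4.2,0.3],
    [0.9,-4.1,0.3],
    [0,0,0],
    [0,0,0]
  ],
  "twist": [
    [0,0,-0.124],
    [0,0,-0.124],
    [0,0,-0.124],
    [0,0,0],
    [0,0,0]
  ],
  "grip": [1,1,1,1,1]
}}

```text
time: 17.6
ee_pos: [0.4182, -0.0699, 0.1149]
tcp_rot: [179.9, 0.1, 176.8]
wrist_force: [-0.1, -0.3, 0.9]
opening: 0.0855
grasp_force: 0.0
```

```bash
python3 - <<'E'
from h import *
p,W=wrist("w8"); blobs(W,(.4188,-.0688),.05,.01,.06)
plan((.4188,-.0688,.026,177.2)); print(level(177.2))
E
```

```text
px [212, 172, 80, 55, 4138] h 0.0248 rect [418.4 -69.2] [59.9 40.3] 87.7 circ [418.4 -69.2] 34.9
at [ 0.4185 -0.0692  0.1149] [1.7985e+02 5.0000e-02 1.7684e+02] t 17.65
-> (0.4188, -0.0688, 0.026, 177.2) 2 rows, twist z -0.0031
   [[np.float64(-0.02), np.float64(0.02), np.float64(4.45)], [np.float64(-0.02), np.float64(0.02), np.float64(4.45)]]
[ 0.003  0.001 -0.006]
```

View pics/w8.png

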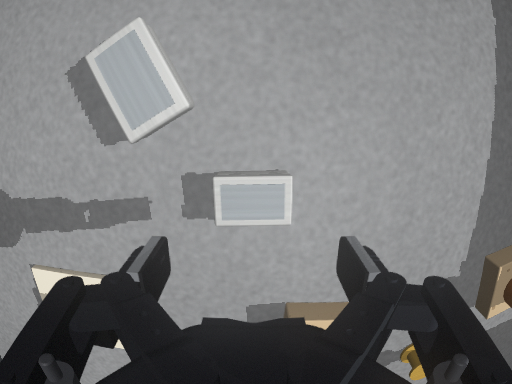

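The small tin (252,200) is 60x40 mm and sits centred under the tool; the larger tin is at (138,80). Grasping along its 60 mm.

Call:
{"method": "move_arm", "body": {
  "offset": [
    [0,0,3.5],
    [0,0,3.5],
    [0,0,1.4],
    [0,0,0.4],
    [0,0,0]
  ],
  "twist": [
    [0.002,0,-0.014],
    [0,0,0],
    [0,0,0],
    [0,0,0],
    [0,0,0]
  ],
  "grip": [1,1,1,1,1],
  "force": 35
}}

```text
time: 18.15
ee_pos: [0.4187, -0.0686, 0.0273]
tcp_rot: [180.0, 0.0, 177.8]
wrist_force: [0.8, -0.3, 0.2]
opening: 0.0854
grasp_force: 0.0
```

Call:
{"method": "move_arm", "body": {
  "offset": [
    [0,0,0],
    [0,0,0],
    [0,0,0],
    [0,0,0]
  ],
  "twist": [
    [0,0,0],
    [0,0,0],
    [0,0,0],
    [0,0,0]
  ],
  "grip": [0,0,0,0]
}}

```text
time: 18.55
ee_pos: [0.4193, -0.0691, 0.0284]
tcp_rot: [180.0, 0.2, 177.8]
wrist_force: [-0.2, 0.4, 4.2]
opening: 0.0588
grasp_force: 37.6
```

```bash
python3 - <<'E'
from h import *
o=bot.get_obs();x,y,z=o["ee_pos"];yaw=o["tcp_rot"][2]
b=np.radians(-4.3); c=np.array([.5452,-.2613])+.09*np.array([np.cos(b),np.sin(b)]); print(c)
plan((x,y,.13,yaw),(.56,-.15,.13,yaw),(*c,.13,175.7)); print(level(yaw))
E
```

```text
[ 0.63494666 -0.26804809]
at [ 0.4193 -0.0691  0.0284] [1.7998e+02 1.6000e-01 1.7778e+02] t 18.55
-> (np.float64(0.4192954891569167), np.float64(-0.06911491150833664), 0.13, np.float64(177.78174313721385)) 3 rows, twist z -0.0
   [[np.float64(0.0), np.float64(0.0), np.float64(-3.39)], [np.float64(0.0), np.float64(0.0), np.float64(-3.39)], [np.float64(0.0), np.float64(0.0), np.float64(-3.39)]]
-> (0.56, -0.15, 0.13, np.float64(177.78174313721385)) 4 rows, twist z -0.0
   [[np.float64(-3.59), np.float64(-1.88), np.float64(-0.0)], [np.float64(-3.59), np.float64(-1.88), np.float64(-0.0)], [np.float64(-3.59), np.float64(-1.88), np.float64(-0.0)], [np.float64(-3.59), np.float64(-1.88), np.float64(-0.0)]]
-> (np.float64(0.6349466620172605), np.float64(-0.2680480854143695), 0.13, 175.7) 4 rows, twist z 0.0091
   [[np.float64(-1.99), np.float64(-2.88), np.float64(-0.0)], [np.float64(-2.01), np.float64(-2.86), np.float64(-0.0)], [np.float64(-2.04), np.float64(-2.84), np.float64(-0.0)], [np.float64(-2.06), np.float64(-2.82), np.float64(-0.0)]]
[0.    0.003 0.   ]
```

Call:
{"method": "move_arm", "body": {
  "offset": [
    [0,0,-3.4],
    [0,0,-3.4],
    [0,0,-3.4],
    [-3.6,-1.9,0],
    [-3.6,-1.9,0]
  ],
  "twist": [
    [0,0,0],
    [0,0,0],
    [0,0,0],
    [0,0,0],
    [0,0,0]
  ],
  "grip": [0,0,0,0,0]
}}

```text
time: 19.05
ee_pos: [0.4906, -0.1105, 0.1317]
tcp_rot: [-180.0, 0.3, 177.8]
wrist_force: [-0.6, 0.6, -0.1]
opening: 0.0585
grasp_force: 39.2
```

Call:
{"method": "move_arm", "body": {
  "offset": [
    [-3.6,-1.9,0],
    [-3.6,-1.9,0],
    [-2.0,-2.9,0],
    [-2.0,-2.9,0],
    [-2.0,-2.8,0]
  ],
  "twist": [
    [0,0,0],
    [0,0,0],
    [0,0,0.009],
    [0,0,0.009],
    [0,0,0.009]
  ],
  "grip": [0,0,0,0,0]
}}

```text
time: 19.55
ee_pos: [0.616, -0.2407, 0.1291]
tcp_rot: [180.0, 0.0, 176.2]
wrist_force: [-0.2, 0.4, -1.9]
opening: 0.059
grasp_force: 39.2
```

Call:
{"method": "move_arm", "body": {
  "offset": [
    [-2.1,-2.8,0],
    [0,0,0],
    [0,0,0],
    [0,0,0]
  ],
  "twist": [
    [0,0,0.009],
    [0,0,0],
    [0,0,0],
    [0,0,0]
  ],
  "grip": [0,0,0,0]
}}

```text
time: 19.95
ee_pos: [0.634, -0.2681, 0.1291]
tcp_rot: [180.0, 0.0, 175.7]
wrist_force: [-0.5, -0.3, -0.9]
opening: 0.0596
grasp_force: 39.2
```

```bash
python3 - <<'E'
from h import *
print(bot.get_obs()["q"].round(1))
plan((.6350,-.268,.0285,175.7)); print(level(175.7))
E
```

```text
[-22.9  23.6  18.7  85.1   0.  -18.7]
at [ 0.634  -0.2681  0.1291] [1.7997e+02 2.0000e-02 1.7574e+02] t 19.95
-> (0.635, -0.268, 0.0285, 175.7) 3 rows, twist z 0.0002
   [[np.float64(-0.03), np.float64(0.01), np.float64(3.35)], [np.float64(-0.03), np.float64(0.01), np.float64(3.35)], [np.float64(-0.03), np.float64(0.01), np.float64(3.35)]]
[0.001 0.    0.001]
```

Call:
{"method": "move_arm", "body": {
  "offset": [
    [-0.1,0,3.5],
    [0,0,3.5],
    [0,0,2.0],
    [0,0,0.6],
    [0,0,0.3]
  ],
  "twist": [
    [0,0,0],
    [0,0,0],
    [0,0,0],
    [0,0,0],
    [0,0,0]
  ],
  "grip": [0,0,0,0,0]
}}

```text
time: 20.45
ee_pos: [0.6351, -0.268, 0.0303]
tcp_rot: [180.0, 0.0, 175.8]
wrist_force: [0.2, -0.0, -0.3]
opening: 0.059
grasp_force: 39.2
```

Call:
{"method": "move_arm", "body": {
  "offset": [
    [0,0,0],
    [0,0,0]
  ],
  "twist": [
    [0,0,0],
    [0,0,0]
  ],
  "grip": [0,0]
}}

```text
time: 20.65
ee_pos: [0.636, -0.2688, 0.0316]
tcp_rot: [-180.0, 0.1, 175.7]
wrist_force: [-0.0, 0.8, -1.0]
opening: 0.0591
grasp_force: 39.2
```

Call:
{"method": "move_arm", "body": {
  "offset": [
    [0,0,0.2],
    [0,0,0.1],
    [0,0,0],
    [0,0,0]
  ],
  "twist": [
    [0,0,0],
    [0,0,0],
    [0,0,0],
    [0,0,0]
  ],
  "grip": [0,0,0,0]
}}

```text
time: 21.05
ee_pos: [0.6358, -0.2689, 0.0285]
tcp_rot: [-180.0, 0.1, 175.7]
wrist_force: [-2.3, 1.3, 5.5]
opening: 0.0592
grasp_force: 39.9
```

Contact. Release, rise and check.

Call:
{"method": "move_arm", "body": {
  "offset": [
    [0,0,0],
    [0,0,0],
    [0,0,0],
    [0,0,-4],
    [0,0,-4]
  ],
  "twist": [
    [0,0,0],
    [0,0,0],
    [0,0,0],
    [0,0,0],
    [0,0,0]
  ],
  "grip": [1,1,1,1,1]
}}

```text
time: 21.55
ee_pos: [0.6343, -0.2683, 0.1061]
tcp_rot: [179.9, -0.2, 175.7]
wrist_force: [0.9, -0.8, 0.4]
opening: 0.0851
grasp_force: 0.0
```

Call:
{"method": "move_arm", "body": {
  "offset": [
    [3,0,-4],
    [4,0,-1],
    [4,0,0],
    [4,3,0],
    [0,0,0]
  ],
  "twist": [
    [0,0,0],
    [0,0,0],
    [0,0,0],
    [0,0,0],
    [0,0,0]
  ],
  "grip": [1,1,1,1,1]
}}

```text
time: 22.05
ee_pos: [0.4829, -0.2249, 0.1561]
tcp_rot: [179.9, -0.2, 175.7]
wrist_force: [1.1, -0.0, 0.5]
opening: 0.0853
grasp_force: 0.0
```

Call:
{"method": "move_arm", "body": {
  "offset": [
    [0,4,0],
    [0,4,0],
    [0,4,0],
    [0,0,0],
    [0,0,0]
  ],
  "twist": [
    [0,0,0],
    [0,0,0],
    [0,0,0],
    [0,0,0],
    [0,0,0]
  ],
  "grip": [1,1,1,1,1]
}}

```text
time: 22.55
ee_pos: [0.4972, -0.1073, 0.157]
tcp_rot: [180.0, 0.0, 175.8]
wrist_force: [0.2, 0.6, 0.3]
opening: 0.0852
grasp_force: 0.0
```

```bash
python3 - <<'E'
from h import *
print(bot.get_obs()["ee_pos"])
p=viewer.camera("top"); W=cloud(p); cv2.imwrite("pics/top1.png",cv2.resize(p["color"][110:290,90:420,::-1],None,fx=2.4,fy=2.4,interpolation=cv2.INTER_CUBIC))
blobs(W,(.635,-.268),.045,.012)
blobs(W,(.545,-.261),.045,.02,.043); blobs(W,(.545,-.261),.03,.045,.06); blobs(W,(.545,.241),.045,.07,.095)
m=(abs(W[...,2]-.012)<.004)&(np.hypot(W[...,0]-.545,W[...,1]+.2614)<.09)&(p["color"].min(-1)>150); print(cv2.minAreaRect((W[m][:,:2]*1000).astype(np.float32)))
E
```

```text
[ 0.49724831 -0.10732288  0.15697046]
px [176, 169, 16, 16, 194] h 0.0838 rect [546.4 239.7] [38.2 37.7] 64.1 circ [546.6 239.7] 19.9
((0.0, 0.0), (0.0, 0.0), 0.0)
```

View pics/top1.png

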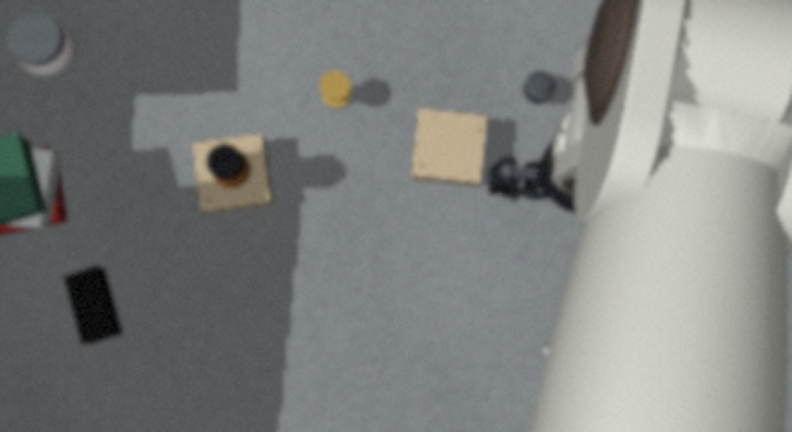

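The jar stands on the left pad at (228,165), and the spool (336,88) and weight (540,87) are unmoved. The arm hides the board, so I'll move it aside.

Call:
{"method": "move_arm", "body": {
  "offset": [
    [1,4.5,0],
    [1,4.5,0],
    [1,4.5,0],
    [1,4.5,0],
    [1,4.5,0]
  ],
  "twist": [
    [0,0,0.05],
    [0,0,0.05],
    [0,0,0.05],
    [0,0,0.05],
    [0,0,0.05]
  ],
  "grip": [1,1,1,1,1]
}}

```text
time: 23.1
ee_pos: [0.4869, 0.1223, 0.1571]
tcp_rot: [180.0, 0.0, 161.2]
wrist_force: [0.6, -0.9, -0.2]
opening: 0.0855
grasp_force: 0.0
```

Call:
{"method": "move_arm", "body": {
  "offset": [
    [0,0,0],
    [0,0,0],
    [0,0,0]
  ],
  "twist": [
    [0,0,0],
    [0,0,0],
    [0,0,0]
  ],
  "grip": [1,1,1]
}}

```text
time: 23.4
ee_pos: [0.487, 0.1204, 0.1568]
tcp_rot: [180.0, -0.0, 161.3]
wrist_force: [-0.2, -0.8, 0.2]
opening: 0.0853
grasp_force: 0.0
```

```bash
python3 - <<'E'
from h import *
p=viewer.camera("top"); W=cloud(p); cv2.imwrite("pics/top2.png",cv2.resize(p["color"][110:290,90:420,::-1],None,fx=2.4,fy=2.4,interpolation=cv2.INTER_CUBIC))
blobs(W,(.635,-.268),.045,.016)
blobs(W,(.545,-.261),.045,.02,.043); blobs(W,(.545,-.261),.03,.045,.06)
m=(abs(W[...,2]-.012)<.004)&(np.hypot(W[...,0]-.545,W[...,1]+.2614)<.09)&(p["color"].min(-1)>150); print(cv2.minAreaRect((W[m][:,:2]*1000).astype(np.float32)))
E
```

```text
px [357, 143, 22, 15, 299] h 0.0266 rect [ 635.3 -267.2] [57.9 41.2] 87.5 circ [ 634.9 -267.8] 34.0
px [353, 172, 31, 18, 330] h 0.0401 rect [ 545.8 -260.1] [80.  39.9] 85.1 circ [ 545.5 -260.2] 42.9
((564.6807250976562, -262.8719787597656), (131.2435760498047, 61.98175048828125), 87.44893646240234)
```

View pics/top2.png

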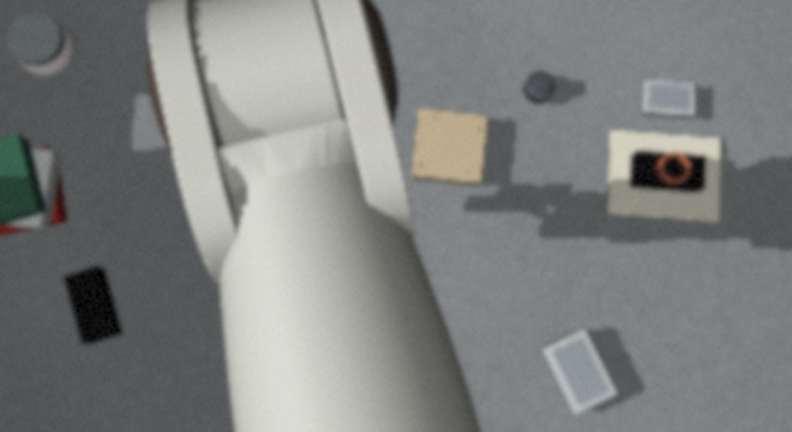

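The tin is behind the board at (670,97), with the block and ring at (668,171). The ring looks slightly right of centre, so I'm measuring it by colour.

```bash
python3 - <<'E'
from h import *
for n in("top","scene"):
    p=viewer.camera(n); c=p["color"].astype(int)
    B=world(p,np.c_[np.mgrid[:512,:384].reshape(2,-1).T],.050).reshape(512,384,3).transpose(1,0,2)
    m=(c[...,0]-c[...,2]>35)&(np.hypot(B[...,0]-.545,B[...,1]+.261)<.035)
    v,u=np.nonzero(m); pts=np.c_[u,v].astype(np.float32); e=cv2.minEnclosingCircle(pts)if n=="top" else cv2.fitEllipse(cv2.convexHull(pts))
    print(n,len(u),e,world(p,[e[0]],.046))
    m2=(c.max(-1)<70)|m; m2&=np.hypot(B[...,0]-.545,B[...,1]+.261)<.06
    W=cloud(p); m2&=W[...,2]>.034; print(cv2.minAreaRect((W[m2][:,:2]*1000).astype(np.float32)))
E
```

```text
top 108 ((370.22222900390625, 178.77777099609375), 7.325018882751465) [[ 0.54730816 -0.26173569  0.046     ]]
((470.9372253417969, -109.52833557128906), (66.35505676269531, 412.70037841796875), 25.626012802124023)
scene 349 ((170.98643493652344, 289.1163635253906), (21.068828582763672, 25.44709014892578), 56.01140213012695) [[ 0.54721744 -0.26378709  0.046     ]]
((693.256103515625, -446.9267272949219), (77.103515625, 547.1703491210938), 38.77486038208008)
```

```bash
python3 -c "
from workcell import bot
print(bot.job_done())"
```

```text
the job is handed in; nothing more can be done
None
```

The job is handed in: the block is on the board with the ring on it, the jar is on the left pad and the tin is behind the board, all within about 2 mm of their targets by camera; the spool and weight were not touched, and it took about 24 s of the 106 s allowed.

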